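# Press a turned blank into the spring magazine

## Robot

A 6-joint arm with a two-finger parallel gripper is mounted at the origin on the work surface. World frame = base frame: x ahead of the robot, y to its left, z up, the work surface at z = 0. Lengths are in m, angles in rad, forces in N, time in s.
With the tool pointing down it reaches from about 0.25 to 0.725 m from the base axis. Payload 9.7 kg.
Tool frame: the origin (TCP) lies midway between the tips of the shut fingers; the grasp point (between the pads) lies 19 mm behind it; y points along the fingers, z is the direction in which the jaws open and shut, and the axes are right-handed (so a half turn about y gives the same grasp; the last joint's range is limited). The gripper opens to 85 mm and grips with 20 to 120 N. Pads are 22 mm wide; open, the fingers measure 114 mm over their backs; the gripper's body (76 mm by 85 mm) begins 54 mm behind the grasp point. The pads swing forward as they close: fully open they stand 13 mm farther back than shut.
Start: joints at [-1.101, 0.087, 0.176, 1.66, 0, 1.571], TCP at [0.249, -0.49, 0.231] pointing down, gripper open.
Joint ranges: [-3.13, 3.13], [-0.85, 1.81], [-1.15, 1.24], [-2.2, 2.28], [-1.44, 1.52], [-3.14, 3.14]. Speed limits (rad/s): [2.22, 2.22, 2.57, 3.14, 3.14, 3.14].

## Interface

Orientations are given as a rotation vector (axis times angle).
In Python, from workcell import read_state, capture, get_calibration, job_done gives the robot as it stands. The module is installed in compiled form; this text tells all that it offers.
- The arm moves only by the tool play_rows, never from a script. Its argument "increments" is a list of rows, each an object of numbers: "x", "y", "z": the shift along the tool's x, y, z in mm; "wx", "wy", "wz": the turn, a rotation vector about the tool's x, y, z in rad; "gripper": the opening in per cent of the stroke, from 0 (shut) to 100 (fully open). A call has exactly 10 rows; each row shifts and turns the commanded pose from where the row before left it, along the tool's axes as they then stand; what a row does not reach is not made up. A row lasts 1/12 s, in which the tool goes at most 41.7 mm and 7.16 degrees, less where a joint would pass 70% of its speed; a pose out of reach is approached as far as the arm can. A call is refused whole if a number of a shift passes 41.7 or a number of a turn 0.125, either way. A call with a gripper value outside its range is refused whole. The fingers move at their own pace and stop on an object; the grip force is fixed at half the most. Time passes only in rows, so rows that do not move let the fingers close, or fill a call up. It gives the time, the measured TCP pose, the force and the opening at its end, in the units of the state.
- read_state(): the state, without advancing time (a new reading comes with each control period).
- capture(name): name is "scene" or "top" or "wrist"; returns (picture, depth): 400x640x3 uint8, blue, green, red; 400x640 float32, m along the optical axis (not along the pixel's ray), 0 where there is no reading.
- get_calibration(name): a dict with "fx", "fy", "cx", "cy" (pixels), "dist" ([k1, k2, p1, p2, k3] as OpenCV has them; the pictures are not rectified), "R" (3x3) and "t" (3): a world point X has camera coordinates R X + t; the wrist camera has in their place "mount" (4x4, takes a point from camera to tool coordinates, whose origin is the TCP and whose axes are the tool frame's). Camera axes: x right, y down, z forward; pixel columns grow to the right and rows downward; lengths in m; the calibration is good to about 2 mm. A picture is of the moment at which its call begins: read the wrist's pose just before it. get_calibration takes no time and is no camera call.
- job_done(): hands the job in, once; it reports no verdict.
The state is a dict: "time_s": time; "qpos": joint angles; "joint_vel": joint speeds; "effort": joint torques, N m; "position": TCP position; "tcp_rot": TCP orientation; "ft_force": force on the tool from outside, world axes, zero at the start; "torque": the same for the moment, N m; "finger_gap": finger opening in m.
Only numpy, scipy, OpenCV 4.12 (cv2) and the standard library are available. Lean on these libraries where they do the work, as an engineer would, in place of code of your own. Each camera call takes 0.05 s, during which the arm holds its last target.

## Task

Load the loose middle-sized wooden blank, the one that matches the spring magazine, into it: set the blank flat in the mouth between the four guide rods, above the blank already inside, and press it straight down against the spring until it snaps in below both catches. Let go and leave it held there.

Things in the scene. Friction and masses are not known exactly. Their poses are not given: they have to be found in the camera images.
- blank_center (a point): centre of the loose middle-sized blank, a plain disc of pale wood 56 mm across and 45 mm tall, standing flat, z along its axis. A smaller (38 mm) and a larger (74 mm) blank of the same wood and height stand near it and do not fit the magazine. Grip it across its diameter by the top 12 mm, so that the fingertips stay above the guide rods when it is set in the mouth.
- magazine_mouth (a point): centre of the spring magazine's mouth, 150 mm above the bench, level with the tops of its four upright 8 mm steel rods, which stand on a 49 mm square (sides along x and y; z up) on a fixed grey base of 110 x 150 mm. The bore is 61 mm; the rods' bent tops guide in a blank set up to 7 mm off. Set in the mouth, a blank rests on the sloped catches, its top 10 mm above the mouth.
- catch_level (a point): point on the magazine's axis 40 mm below the mouth, level with the flat undersides of its two sprung steel catches, which reach in from +y and -y, sloped on top, 46 mm apart. They give way outward as a blank goes down and snap in over it. Push its middle, e.g. with shut fingertips, with some 8 to 10 N until its top is 2 to 4 mm below this point (hard stop at 6 mm).
- follower (a joint): travel in m of the spring follower, an aluminium disc under the stack: 0 at its upper stop with the one 56 mm blank already inside (its top 1 mm below the catches), growing downward to a stop at 0.050; near 0.044 when two blanks are held below the catches. Its spring pushes up with 4 N at 0 and 10 N at 0.050.
Things that resemble listed ones, but are neither listed nor needed, are in the scene too. There is more than one size of the part that bears magazine_mouth; the job needs the middle-sized.

How it is judged:
By the outcome, as a careful person would: the job done as asked, in the order asked, and still so for the second after the job is handed in, with the robot touching nothing.
It also fails if it takes over 45 s, if anything falls off the work surface, if the arm or the gripper's body presses on something with over 40 N, if the wrist force passes 120 N, or if a joint passes its speed limit or range.

## Working session

There is one attempt and no reset: what is moved stays moved. The work goes in short steps, Python scripts to look and compute and a tool call to move; the robot and the scene stay as the last step left them, time stands still between calls to the robot, and variables do not carry over. Pictures are saved under pics/ and viewed, and the job is handed in when it is done.

Besides the shell and the picture viewer there is one more tool, called after ">>>" by a JSON object that holds its "api" and its "payload", one argument or row to a line. play_rows: Moves the arm, as the interface text tells. Its arguments: {"type":"object","properties":{"increments":{"type":"array","items":{"type":"object","properties":{"x":{"type":"number"},"y":{"type":"number"},"z":{"type":"number"},"wx":{"type":"number"},"wy":{"type":"number"},"wz":{"type":"number"},"gripper":{"type":"number"}}}}},"required":["increments"]}

```bash
mkdir -p pics; ls
python3 - <<'E'
from workcell import *
import cv2,numpy as np
np.set_printoptions(precision=4,suppress=True)
print(read_state())
for n in ["scene","top"]:
    p,d=capture(n); cv2.imwrite(f"pics/{n}0.png",p); np.save(f"pics/{n}0.npy",d); print(n,get_calibration(n))
print(get_calibration("wrist"))
E
```

```text
pics
{'time_s': 0.0, 'qpos': array([-1.101 ,  0.0875,  0.1751,  1.6598,  0.    ,  1.5708]), 'joint_vel': array([ 0.0002, -0.0004, -0.0011,  0.0005, -0.0004,  0.0012]), 'effort': array([  0.0006, -52.0381,  46.4811,   0.0162,   0.0001,  -0.    ]), 'position': array([ 0.2489, -0.4902,  0.2306]), 'tcp_rot': array([-0.4693,  1.9612, -1.9586]), 'ft_force': array([-0.0911,  0.0985,  0.928 ]), 'torque': array([ 0.0528,  0.0234, -0.0122]), 'finger_gap': 0.08530516379040477}
scene {'fx': 468.74299042815466, 'fy': 468.74299042815466, 'cx': 321.0195638453283, 'cy': 198.1039753760313, 'dist': array([-0.0143,  0.    ,  0.    ,  0.    ,  0.    ]), 'R': array([[-0.6635,  0.7479, -0.0172],
       [ 0.4437,  0.3749, -0.814 ],
       [-0.6024, -0.5478, -0.5806]]), 't': array([ 0.2276, -0.1932,  1.7092])}
top {'fx': 400.7987408611931, 'fy': 400.7987408611931, 'cx': 315.6713078090282, 'cy': 197.78632453317667, 'dist': array([-0.0126,  0.    ,  0.    ,  0.    ,  0.    ]), 'R': array([[-0.0114, -0.9999, -0.0122],
       [-0.9907,  0.0129, -0.1358],
       [ 0.1359,  0.0105, -0.9907]]), 't': array([0.1546, 0.5101, 1.2481])}
{'fx': 347.3918716928122, 'fy': 347.3918716928122, 'cx': 318.26646815151133, 'cy': 195.81880991573786, 'dist': array([-0.0467,  0.    ,  0.    ,  0.    ,  0.    ]), 'mount': array([[-0.0002,  0.9651,  0.2618, -0.0654],
       [ 0.0002, -0.2618,  0.9651, -0.1427],
       [ 1.    ,  0.0002, -0.0001,  0.0005],
       [ 0.    ,  0.    ,  0.    ,  1.    ]])}
```

View pics/scene0.png

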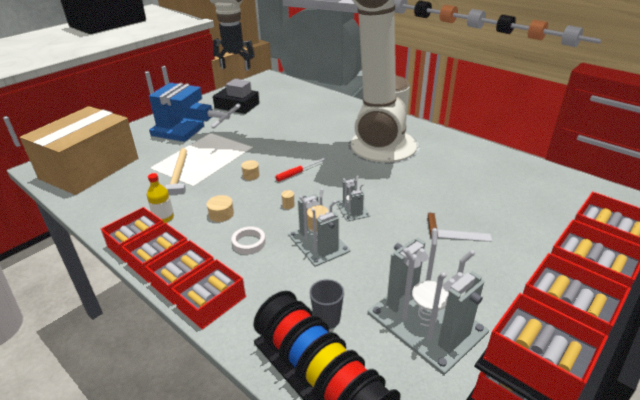

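View pics/top0.png

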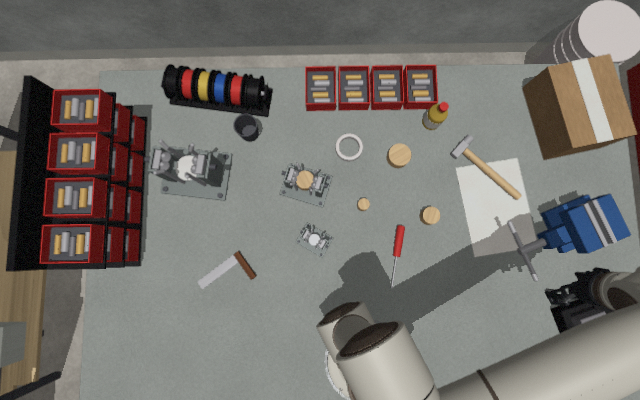

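```bash
cat > h.py <<'E'
from workcell import *
import cv2,numpy as np
from scipy.spatial.transform import Rotation as Rot
np.set_printoptions(precision=4,suppress=True)
def cam(n,st=None):
    c=get_calibration(n); K=np.array([[c["fx"],0,c["cx"]],[0,c["fy"],c["cy"]],[0,0,1]])
    if n=="wrist":
        T=np.eye(4);T[:3,:3]=Rot.from_rotvec(st["tcp_rot"]).as_matrix();T[:3,3]=st["position"]
        W=T@c["mount"]
    else:
        W=np.eye(4);W[:3,:3]=c["R"].T;W[:3,3]=-c["R"].T@c["t"]
    return K,c["dist"],W
def plane(uv,z,C):
    K,d,W=C
    uv=np.asarray(uv,float).reshape(-1,1,2)
    n=cv2.undistortPoints(uv,K,d).reshape(-1,2)
    r=np.c_[n,np.ones(len(n))]@W[:3,:3].T
    s=(z-W[2,3])/r[:,2]
    return W[:3,3]+s[:,None]*r
def proj(X,C):
    K,d,W=C
    R=W[:3,:3].T; t=-R@W[:3,3]
    return cv2.projectPoints(np.asarray(X,float).reshape(-1,1,3),cv2.Rodrigues(R)[0],t,K,d)[0].reshape(-1,2)
def cloud(depth,C):
    K,d,W=C
    h,w=depth.shape
    v,u=np.mgrid[:h,:w]
    n=cv2.undistortPoints(np.c_[u.ravel(),v.ravel()].astype(float).reshape(-1,1,2),K,d).reshape(-1,2)
    P=np.c_[n,np.ones(len(n))]*depth.reshape(-1,1)
    return (P@W[:3,:3].T+W[:3,3]).reshape(h,w,3)
E
python3 - <<'E'
from h import *
for n,(x0,y0,x1,y1) in [("top",(260,110,460,260)),("scene",(190,140,390,290))]:
    p=cv2.imread(f"pics/{n}0.png"); cv2.imwrite(f"pics/{n}0z.png",cv2.resize(p[y0:y1,x0:x1],None,fx=4,fy=4,interpolation=cv2.INTER_CUBIC))
    d=np.load(f"pics/{n}0.npy"); C=cam(n); X=cloud(d,C)
    hsv=cv2.cvtColor(p,cv2.COLOR_BGR2HSV)
    m=cv2.inRange(hsv,(8,60,120),(25,180,255)); m[:y0]=0;m[y1:]=0;m[:,:x0]=0;m[:,x1:]=0
    k,l,s,c=cv2.connectedComponentsWithStats(m)
    for i in range(1,k):
        if s[i,4]>40:
            q=X[l==i]; q=q[np.isfinite(q).all(1)]
            zt=np.percentile(q[:,2],90)
            top=q[q[:,2]>zt-.006]
            print(n,c[i],s[i],"ztop",zt,top.mean(0),np.ptp(top,axis=0), plane(c[i],.045,C))
E
```

```text
top [438.1235 115.2654] [430 110  18  12 162] ztop 0.1137260060485457 [ 0.7596 -0.237   0.1125] [0.0222 0.0397 0.0127] [[ 0.7774 -0.2546  0.045 ]]
top [399.3935 154.4085] [389 144  22  22 399] ztop 0.04788148345999117 [ 0.6493 -0.1228  0.0453] [0.0695 0.0681 0.0102] [[ 0.6482 -0.123   0.045 ]]
top [304.4332 179.2955] [296 171  18  18 247] ztop 0.11156973391844001 [0.557  0.1802 0.1267] [0.2476 0.0721 1.202 ] [[0.5709 0.1836 0.045 ]]
top [363.1579 203.8333] [358 198  12  13 114] ztop 0.047061062619487816 [ 0.4901 -0.0015  0.0442] [0.0357 0.0351 0.0081] [[ 0.4893 -0.002   0.045 ]]
top [430.9714 214.8816] [423 206  17  19 245] ztop 0.047601836768703 [ 0.4511 -0.213   0.0514] [0.1393 0.3755 1.2659] [[ 0.4515 -0.2147  0.045 ]]
scene [250.0319 169.9362] [242 161  17  19 282] ztop 0.045521765759432564 [ 0.4543 -0.2112  0.0439] [0.0585 0.0559 0.009 ] [[ 0.4731 -0.1876  0.045 ]]
scene [287.6786 199.3316] [282 191  12  18 196] ztop 0.04548658418470808 [0.5101 0.0202 0.0627] [0.7937 0.8568 0.7996] [[0.5098 0.0192 0.045 ]]
scene [219.8281 208.1667] [207 196  26  26 570] ztop 0.046106394839238576 [ 0.6609 -0.1043  0.0569] [0.653  0.9988 0.7986] [[ 0.6658 -0.0984  0.045 ]]
scene [314.5776 214.0819] [307 205  21  25 232] ztop 0.11022666368133406 [0.5635 0.184  0.1141] [0.7364 0.6817 0.7345] [[0.5114 0.1265 0.045 ]]
scene [192.5714 263.4107] [190 258   9  11  56] ztop 0.04992189990258461 [0.8557 0.0345 0.0482] [0.0191 0.0333 0.008 ] [[0.8535 0.0314 0.045 ]]
scene [216.622  282.6768] [208 275  20  15 164] ztop 0.05038178379423225 [0.8568 0.1332 0.048 ] [0.0229 0.053  0.0084] [[0.8557 0.1289 0.045 ]]
```

View pics/top0z.png

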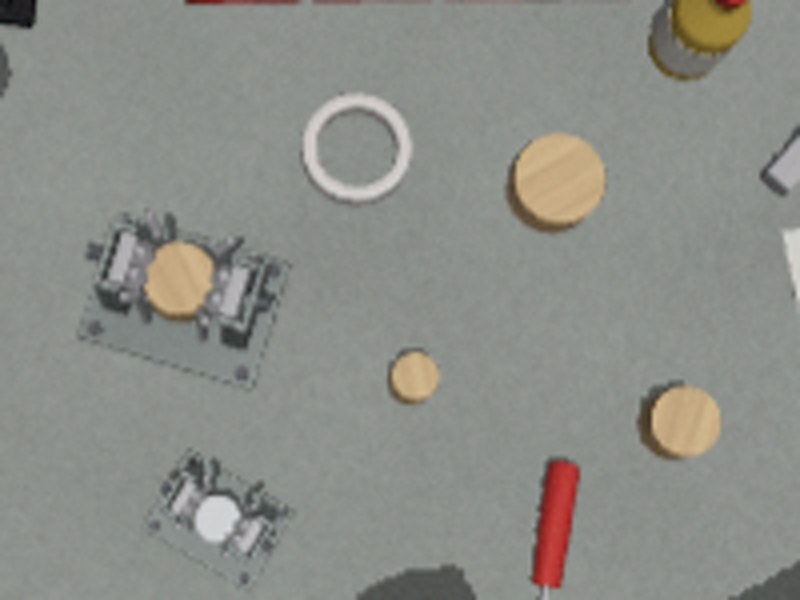

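View pics/scene0z.png

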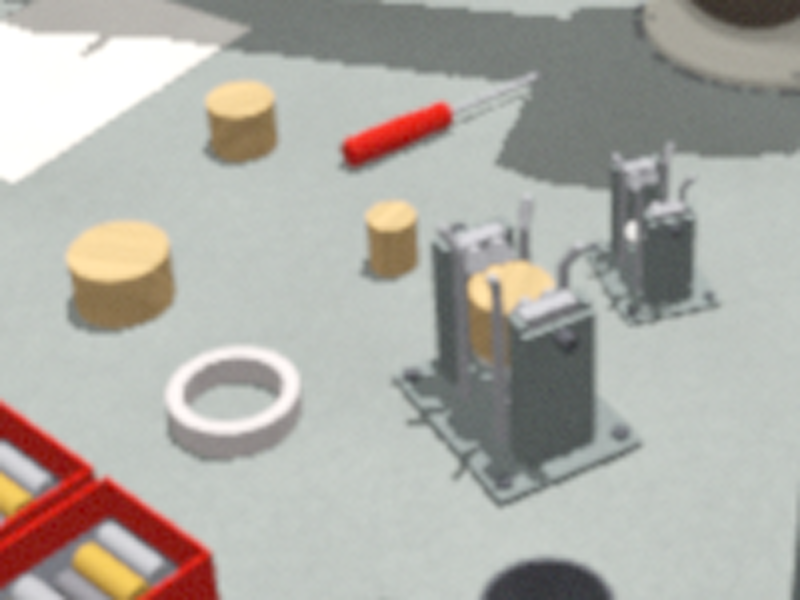

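Run:
```python
from h import *
s=read_state();print(Rot.from_rotvec(s["tcp_rot"]).as_matrix())
C=cam("top");S=cam("scene")
print("inner blank",plane([304.4,179.3],.109,C),plane([314.6,209.5],.109,S))
# base corners in top crop/4
q=np.array([[80,335],[255,388],[290,265],[118,212]])/4+[260,110]
P=plane(q,.006,C);print(P,P.mean(0)); e=P[0]-P[1];print(np.linalg.norm(e),np.degrees(np.arctan2(-e[0],e[1])));e=P[3]-P[0];print(np.linalg.norm(e),np.degrees(np.arctan2(e[1],e[0])))
for n,c in (("top",C),("scene",S)):
    X=cloud(np.load(f"pics/{n}0.npy"),c).reshape(-1,3)
    m=(np.hypot(X[:,0]-.56,X[:,1]-.185)<.1)&(X[:,2]>.1)&(X[:,2]<.2)
    X=X[m];print(n,len(X),np.percentile(X[:,2],[50,80,90,95,99,100]))
    for a,b in ((.1,.115),(.115,.13),(.13,.145),(.145,.17)):
        y=X[(X[:,2]>a)&(X[:,2]<b)];print(a,len(y),y.mean(0) if len(y) else 0,y.min(0),y.max(0))
```

```text
[[-0.8917 -0.0006  0.4527]
 [-0.4527  0.0011 -0.8917]
 [ 0.     -1.     -0.0013]]
inner blank [[0.559  0.1812 0.109 ]] [[0.5577 0.1708 0.109 ]]
[[0.5309 0.2658 0.006 ]
 [0.4853 0.1227 0.006 ]
 [0.587  0.0924 0.006 ]
 [0.6337 0.2343 0.006 ]] [0.5592 0.1788 0.006 ]
0.15023638219870086 -17.686896456302073
0.1075260465896435 -17.03560008335185
top 707 [0.1154 0.1226 0.126  0.1414 0.1498 0.1551]
0.1 347 [0.56   0.1834 0.1091] [0.5201 0.1129 0.1001] [0.5974 0.2521 0.115 ]
0.115 303 [0.5607 0.1813 0.1206] [0.5178 0.1131 0.115 ] [0.6023 0.2487 0.1297]
0.13 31 [0.5667 0.1819 0.1386] [0.5235 0.1394 0.1308] [0.5961 0.2195 0.1446]
0.145 26 [0.5599 0.1812 0.1488] [0.5194 0.1394 0.1452] [0.6008 0.2221 0.1551]
scene 862 [0.1156 0.1228 0.1326 0.1424 0.1497 0.1524]
0.1 403 [0.5662 0.1917 0.1086] [0.5218 0.1111 0.1   ] [0.6027 0.2543 0.115 ]
0.115 363 [0.562  0.1913 0.1204] [0.5158 0.115  0.115 ] [0.6037 0.2503 0.1299]
0.13 61 [0.5526 0.1813 0.1377] [0.5184 0.147  0.1301] [0.5989 0.2234 0.1439]
0.145 35 [0.5619 0.1816 0.1482] [0.517  0.1411 0.1452] [0.604  0.226  0.1524]
```

>>> {"api": "play_rows", "payload": {
  "increments": [
    {"x":-30.6,"y":8.6,"z":-15.4,"gripper":100},
    {"x":-30.6,"y":8.6,"z":-15.4,"gripper":100},
    {"x":-30.6,"y":8.6,"z":-15.4,"gripper":100},
    {"x":-30.6,"y":8.6,"z":-15.4,"gripper":100},
    {"x":-30.6,"y":8.6,"z":-15.4,"gripper":100},
    {"x":-30.6,"y":8.6,"z":-15.4,"gripper":100},
    {"x":-30.6,"y":8.6,"z":-15.4,"gripper":100},
    {"x":-30.6,"y":8.6,"z":-15.4,"gripper":100},
    {"x":-30.6,"y":8.6,"z":-15.4,"gripper":100},
    {"x":-30.6,"y":8.6,"z":-15.4,"gripper":100}
  ]
}}

```text
invalid input
```

>>> {"api": "play_rows", "payload": {
  "increments": [
    {"wy":-0.1},
    {"wy":-0.1},
    {"wy":-0.1},
    {"wy":-0.1},
    {"wy":-0.1},
    {"wy":-0.1},
    {"wy":-0.1},
    {"wy":-0.096},
    {},
    {}
  ]
}}

```text
invalid input
```

Run:
```python
from h import *
s=read_state();print(s["time_s"],s["position"],s["qpos"],s["ft_force"]);R=Rot.from_rotvec(s["tcp_rot"]).as_matrix();print(R)
p,d=capture("wrist");cv2.imwrite("pics/w1.png",p);C=cam("wrist",s)
hsv=cv2.cvtColor(p,cv2.COLOR_BGR2HSV)
m=cv2.inRange(hsv,(8,60,120),(25,180,255))
X=cloud(d,C)
t=(m>0)&(abs(X[...,2]-.045)<.006)
k,l,st,c=cv2.connectedComponentsWithStats(t.astype(np.uint8))
for i in range(1,k):
    if st[i,4]>300:
        cnt=max(cv2.findContours((l==i).astype(np.uint8),0,1)[0],key=len)
        P=plane(cnt.reshape(-1,2),.045,C);(cc,r)=cv2.minEnclosingCircle((P[:,:2]*1000).astype(np.float32))
        print(st[i],c[i],plane(c[i],.045,C),cc,r,np.median(X[l==i],0))
```

```text
0.1 [ 0.2489 -0.4902  0.2306] [-1.101   0.0874  0.1752  1.6598 -0.      1.5708] [-0.5345  0.4575 -1.4324]
[[-0.8917 -0.0006  0.4527]
 [-0.4527  0.0011 -0.8917]
 [ 0.     -1.     -0.0013]]
```

View pics/w1.png

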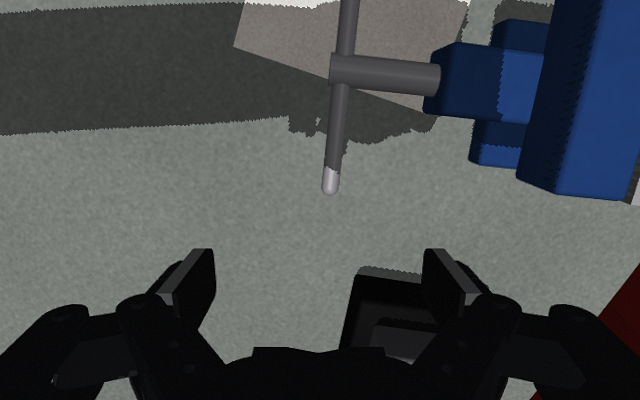

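Run:
```python
from h import *
s=read_state();p,d=capture("wrist");C=cam("wrist",s);X=cloud(d,C)
for u,v in ((330,185),(345,70),(345,10),(420,75),(550,40),(385,300),(490,60)): print(u,v,X[v,u])
for n in("top","scene"):
    X=cloud(np.load(f"pics/{n}0.npy"),cam(n))
    m=(X[...,0]>.22)&(X[...,0]<.6)&(X[...,1]>-.62)&(X[...,1]<-.25)&(X[...,2]>.03)&(X[...,2]<.2); print(n,m.sum(),X[m].max(0),X[m].min(0))
    X=X[m]; 
    for a in np.arange(.03,.2,.02):
        q=X[(X[:,2]>a)&(X[:,2]<a+.02)]
        if len(q): print(a,len(q),q.min(0)[:2],q.max(0)[:2])
```

```text
330 185 [ 0.2551 -0.4978  0.1078]
345 70 [ 0.3359 -0.468   0.111 ]
345 10 [ 0.3722 -0.4491  0.1065]
420 75 [ 0.3575 -0.5175  0.1121]
550 40 [ 0.4151 -0.5807  0.1281]
385 300 [ 0.1611 -0.6134  0.0538]
490 60 [ 0.3859 -0.5525  0.1249]
top 2045 [ 0.5827 -0.4281  0.1768] [ 0.2469 -0.6198  0.0301]
0.03 56 [ 0.4122 -0.6197] [ 0.5827 -0.4356]
0.07 34 [ 0.3353 -0.6027] [ 0.4181 -0.456 ]
0.09000000000000001 511 [ 0.2469 -0.5937] [ 0.4281 -0.4281]
0.11000000000000001 581 [ 0.2679 -0.6175] [ 0.4618 -0.4311]
0.13 203 [ 0.33   -0.6181] [ 0.4656 -0.5336]
0.15000000000000002 515 [ 0.3299 -0.6198] [ 0.4667 -0.5671]
0.17 145 [ 0.3355 -0.6195] [ 0.4652 -0.571 ]
scene 1232 [ 0.4718 -0.4207  0.1765] [ 0.2505 -0.62    0.0301]
0.03 37 [ 0.3625 -0.6199] [ 0.4684 -0.5851]
0.07 96 [ 0.3305 -0.6171] [ 0.4278 -0.4585]
0.09000000000000001 341 [ 0.2505 -0.6171] [ 0.4302 -0.4207]
0.11000000000000001 278 [ 0.3258 -0.6164] [ 0.4655 -0.4304]
0.13 167 [ 0.3276 -0.618 ] [ 0.4688 -0.5652]
0.15000000000000002 236 [ 0.326 -0.62 ] [ 0.4709 -0.5639]
0.17 77 [ 0.3333 -0.6196] [ 0.4718 -0.5667]
```

>>> {"api": "play_rows", "payload": {
  "increments": [
    {"x":-30.6,"y":0,"z":-15.4,"wx":0,"wy":0,"wz":0,"gripper":100},
    {"x":-30.6,"y":0,"z":-15.4,"wx":0,"wy":0,"wz":0,"gripper":100},
    {"x":-30.6,"y":0,"z":-15.4,"wx":0,"wy":0,"wz":0,"gripper":100},
    {"x":-30.6,"y":0,"z":-15.4,"wx":0,"wy":0,"wz":0,"gripper":100},
    {"x":-30.6,"y":0,"z":-15.4,"wx":0,"wy":0,"wz":0,"gripper":100},
    {"x":-30.6,"y":0,"z":-15.4,"wx":0,"wy":0,"wz":0,"gripper":100},
    {"x":-30.6,"y":0,"z":-15.4,"wx":0,"wy":0,"wz":0,"gripper":100},
    {"x":-30.6,"y":0,"z":-15.4,"wx":0,"wy":0,"wz":0,"gripper":100},
    {"x":-30.6,"y":0,"z":-15.4,"wx":0,"wy":0,"wz":0,"gripper":100},
    {"x":-30.6,"y":0,"z":-15.4,"wx":0,"wy":0,"wz":0,"gripper":100}
  ]
}}

```text
time_s: 1.03
position: [0.4528, -0.213, 0.2313]
tcp_rot: [-0.469, 1.96, -1.96]
ft_force: [0.3, -0.9, -0.1]
finger_gap: 0.0856
```

>>> {"api": "play_rows", "payload": {
  "increments": [
    {"x":0,"y":10.8,"z":0,"wx":0,"wy":-0.1,"wz":0,"gripper":100},
    {"x":0,"y":10.8,"z":0,"wx":0,"wy":-0.1,"wz":0,"gripper":100},
    {"x":0,"y":10.8,"z":0,"wx":0,"wy":-0.1,"wz":0,"gripper":100},
    {"x":0,"y":10.8,"z":0,"wx":0,"wy":-0.1,"wz":0,"gripper":100},
    {"x":0,"y":10.8,"z":0,"wx":0,"wy":-0.1,"wz":0,"gripper":100},
    {"x":0,"y":10.8,"z":0,"wx":0,"wy":-0.1,"wz":0,"gripper":100},
    {"x":0,"y":10.8,"z":0,"wx":0,"wy":-0.1,"wz":0,"gripper":100},
    {"x":0,"y":10.4,"z":0,"wx":0,"wy":-0.096,"wz":0,"gripper":100},
    {"x":0,"y":0,"z":0,"wx":0,"wy":0,"wz":0,"gripper":100},
    {"x":0,"y":0,"z":0,"wx":0,"wy":0,"wz":0,"gripper":100}
  ]
}}

```text
time_s: 1.87
position: [0.4518, -0.2144, 0.145]
tcp_rot: [-1.048, 1.433, -1.432]
ft_force: [-1.5, 0.3, 0.2]
finger_gap: 0.085
```

```bash
cat > lookblank.py <<'E'
from h import *
import sys
s=read_state();print(s["time_s"],s["position"],s["qpos"],s["ft_force"]);R=Rot.from_rotvec(s["tcp_rot"]).as_matrix();print(R)
p,d=capture("wrist");cv2.imwrite(sys.argv[1],p);C=cam("wrist",s)
hsv=cv2.cvtColor(p,cv2.COLOR_BGR2HSV)
m=cv2.inRange(hsv,(8,60,120),(25,180,255))
X=cloud(d,C)
t=(m>0)&(abs(X[...,2]-.045)<.006)
k,l,st,c=cv2.connectedComponentsWithStats(t.astype(np.uint8))
for i in range(1,k):
    if st[i,4]>300:
        cnt=max(cv2.findContours((l==i).astype(np.uint8),0,1)[0],key=len)
        P=plane(cnt.reshape(-1,2),.045,C);(cc,r)=cv2.minEnclosingCircle((P[:,:2]*1000).astype(np.float32))
        print(st[i],c[i],plane(c[i],.045,C),cc,r,np.median(X[l==i],0))
E
python3 lookblank.py pics/w2.png
```

```text
1.8667 [ 0.4518 -0.2144  0.145 ] [-0.4431 -0.0464 -0.1262  1.4921  0.      1.4356] [-1.5384  0.3385  0.2151]
[[-0.3031 -0.001   0.953 ]
 [-0.953   0.0005 -0.3031]
 [-0.0002 -1.     -0.0011]]
[ 515    0   98   37 2636] [562.2356  14.8061] [[ 0.6412 -0.146   0.045 ]] (644.06201171875, -137.25978088378906) 33.221004486083984 [ 0.6406 -0.1463  0.0452]
```

View pics/w2.png

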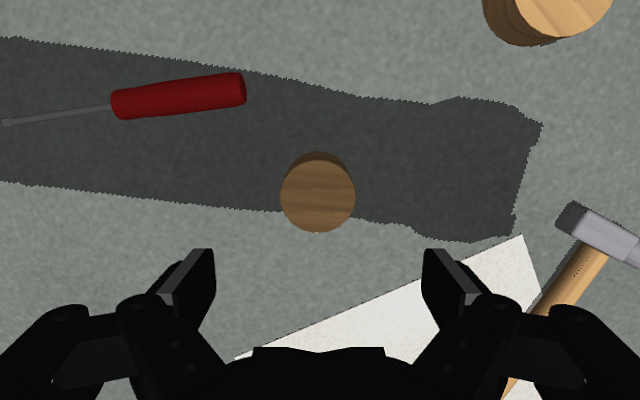

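```bash
cat > b.py <<'E'
from h import *
s=read_state();p,d=capture("wrist");C=cam("wrist",s);X=cloud(d,C)
t=(abs(X[...,2]-.045)<.004)&(np.hypot(X[...,0]-.452,X[...,1]+.214)<.05)
cnt=max(cv2.findContours(t.astype(np.uint8),0,1)[0],key=len)
P=plane(cnt.reshape(-1,2),.045,C)
A=np.c_[2*P[:,:2],np.ones(len(P))];o=np.linalg.lstsq(A,(P[:,:2]**2).sum(1),rcond=None)[0]
print(t.sum(),"fit",o[:2],np.sqrt(o[2]+o[0]**2+o[1]**2),cv2.minEnclosingCircle((P[:,:2]*1000).astype(np.float32)),np.median(X[t],0))
R=Rot.from_rotvec(s["tcp_rot"]).as_matrix()
print("tool-frame err mm",1000*R.T@(np.r_[o[:2],.045]-s["position"]))
E
python3 b.py
```

```text
4382 fit [ 0.4506 -0.2149] 0.02732151897401554 ((450.62103271484375, -214.85379028320312), 27.902057647705078) [ 0.4509 -0.2141  0.045 ]
tool-frame err mm [  0.7679 100.6347  -1.2914]
```

>>> {"api": "play_rows", "payload": {
  "increments": [
    {"x":0.8,"y":16,"z":-1.3,"wx":0,"wy":0,"wz":0,"gripper":100},
    {"x":0,"y":16,"z":0,"wx":0,"wy":0,"wz":0,"gripper":100},
    {"x":0,"y":16,"z":0,"wx":0,"wy":0,"wz":0,"gripper":100},
    {"x":0,"y":16,"z":0,"wx":0,"wy":0,"wz":0,"gripper":100},
    {"x":0,"y":16,"z":0,"wx":0,"wy":0,"wz":0,"gripper":100},
    {"x":0,"y":16,"z":0,"wx":0,"wy":0,"wz":0,"gripper":100},
    {"x":0,"y":10,"z":0,"wx":0,"wy":0,"wz":0,"gripper":100},
    {"x":0,"y":6,"z":0,"wx":0,"wy":0,"wz":0,"gripper":100},
    {"x":0,"y":0,"z":0,"wx":0,"wy":0,"wz":0,"gripper":75},
    {"x":0,"y":0,"z":0,"wx":0,"wy":0,"wz":0,"gripper":75}
  ]
}}

```text
time_s: 2.8
position: [0.4509, -0.2151, 0.034]
tcp_rot: [-1.049, 1.43, -1.431]
ft_force: [1.0, 0.0, 0.2]
finger_gap: 0.0648
```

Run:
```python
from h import *
s=read_state();p,d=capture("wrist");C=cam("wrist",s);cv2.imwrite("pics/w3.png",p);X=cloud(d,C)
print(s["position"],s["finger_gap"],s["ft_force"])
R=Rot.from_rotvec(s["tcp_rot"]).as_matrix()
T=(X-s["position"])@R
for v in (230,240,245,250,255,260,270,280,290): print(v,[T[v,u]*1000 for u in (206,212,232,426)])
```

```text
[ 0.4509 -0.2151  0.034 ] 0.06483669437722302 [1.0001 0.0324 0.1935]
230 [array([  2.1875,  34.6368, -61.6008]), array([  1.5334,  32.9452, -57.738 ]), array([  2.0672,  34.4285, -47.2379]), array([ 2.0804, 34.3885, 58.5487])]
240 [array([  7.457 ,  33.1733, -61.609 ]), array([  7.8141,  34.0696, -58.5936]), array([  7.5022,  33.4118, -47.362 ]), array([ 7.7012, 33.7964, 58.8486])]
245 [array([ 10.4931,  33.3705, -61.9401]), array([ 11.085 ,  34.7813, -59.0782]), array([-10.0598, -14.2794, -34.7729]), array([10.4397, 33.279 , 58.9279])]
250 [array([ 13.2738,  32.9237, -62.049 ]), array([ 13.2604,  32.9314, -58.7167]), array([ -9.8214, -18.5995, -33.7576]), array([13.7624, 34.0485, 59.4441])]
255 [array([ 16.9773,  34.4394, -62.8528]), array([ -5.7849, -14.5441, -43.1213]), array([ -9.7997, -23.1113, -32.6825]), array([ -5.8239, -14.6336,  43.176 ])]
260 [array([ -5.4442, -18.4507, -44.3798]), array([-10.4267, -28.7681, -38.5397]), array([ -7.4068, -22.4121, -33.0143]), array([ -5.9833, -19.5473,  41.6918])]
270 [array([-10.0793, -35.8288, -38.5585]), array([-10.5828, -36.7755, -36.172 ]), array([ -4.1801, -24.2863, -32.7919]), array([-10.2124, -36.0668,  36.3839])]
280 [array([-10.0276, -42.6261, -36.4536]), array([-10.157 , -42.8319, -34.4307]), array([ -1.1716, -26.4569, -32.4863]), array([-10.319 , -43.1354,  34.2642])]
290 [array([ -7.6286, -44.7203, -36.0261]), array([ -6.9596, -43.5531, -34.4984]), array([  3.1884, -26.1976, -32.8562]), array([ -7.0674, -43.7482,  34.3708])]
```

View pics/w3.png

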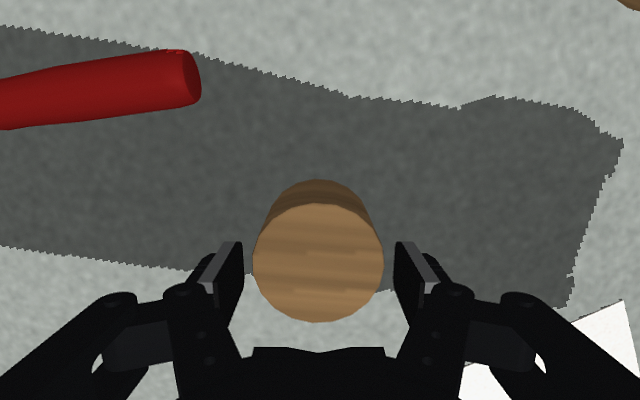

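Run:
```python
from h import *
s=read_state();p,d=capture("wrist");C=cam("wrist",s);X=cloud(d,C)
R=Rot.from_rotvec(s["tcp_rot"]).as_matrix()
T=(X-s["position"])@R*1000
for sg in(-1,1):
    m=(abs(T[...,0])<14)&(T[...,2]*sg>29)&(T[...,2]*sg<50)&(T[...,1]<10)&(T[...,1]>-40)
    q=T[m];o=np.argsort(-q[:,1])[:8];print(q[o])
```

```text
[[ -4.9076  -5.4881 -32.4885]
 [  3.039   -5.5956 -32.5073]
 [  2.4689  -5.7835 -32.4348]
 [  3.8541  -5.8762 -32.4986]
 [ -4.1643  -5.9033 -32.4465]
 [  4.2577  -6.024  -32.4924]
 [ -2.851   -6.0825 -32.4877]
 [  4.6005  -6.2902 -32.4585]]
[[ 4.4351 -5.6744 31.8344]
 [-4.1938 -5.969  32.121 ]
 [-3.7558 -6.0269 32.1354]
 [ 5.0461 -6.3545 31.7322]
 [-5.2917 -6.3598 31.9726]
 [ 3.0195 -6.5857 31.5638]
 [ 3.4802 -6.615  31.5853]
 [ 1.9655 -6.7991 31.4573]]
```

>>> {"api": "play_rows", "payload": {
  "increments": [
    {"x":0,"y":0,"z":0,"wx":0,"wy":0,"wz":0,"gripper":40},
    {"x":0,"y":0,"z":0,"wx":0,"wy":0,"wz":0,"gripper":40},
    {"x":0,"y":0,"z":0,"wx":0,"wy":0,"wz":0,"gripper":40},
    {"x":0,"y":0,"z":0,"wx":0,"wy":0,"wz":0,"gripper":40},
    {"x":0,"y":0,"z":0,"wx":0,"wy":0,"wz":0,"gripper":40},
    {"x":0,"y":-1,"z":0,"wx":0,"wy":0,"wz":0,"gripper":40},
    {"x":0,"y":-3,"z":0,"wx":0,"wy":0,"wz":0,"gripper":40},
    {"x":0,"y":-8,"z":0,"wx":0,"wy":0,"wz":0,"gripper":40},
    {"x":0,"y":-12,"z":0,"wx":0,"wy":0,"wz":0,"gripper":40},
    {"x":0,"y":-16,"z":0,"wx":0,"wy":0,"wz":0,"gripper":40}
  ]
}}

```text
time_s: 3.73
position: [0.4502, -0.2147, 0.0738]
tcp_rot: [-1.05, 1.431, -1.429]
ft_force: [0.6, 0.7, -0.9]
finger_gap: 0.0524
```

```bash
cat > held.py <<'E'
from h import *
import sys
s=read_state();p,d=capture("wrist");C=cam("wrist",s);cv2.imwrite(sys.argv[1],p);X=cloud(d,C)
print(s["time_s"],s["position"],s["finger_gap"],s["ft_force"],s["qpos"])
R=Rot.from_rotvec(s["tcp_rot"]).as_matrix()
T=(X-s["position"])@R*1000
hsv=cv2.cvtColor(p,cv2.COLOR_BGR2HSV);m=cv2.inRange(hsv,(5,50,40),(28,200,255))>0
m&=(np.hypot(T[...,0],T[...,2])<45)&(T[...,1]<25)&(T[...,1]>-30)
print("held med",np.median(T[m],0))
y0=np.median(T[m][:,1])
t=m&(abs(T[...,1]-np.percentile(T[m][:,1],30))<4)
q=T[t];print(len(q),"x",q[:,0].min(),q[:,0].max(),"z",q[:,2].min(),q[:,2].max(),"mean",q.mean(0))
A=np.c_[q[:,0],q[:,2],np.ones(len(q))];print("top plane y=ax+bz+c",np.linalg.lstsq(A,q[:,1],rcond=None)[0])
E
python3 held.py pics/w4.png
```

```text
3.7333 [ 0.4502 -0.2147  0.0738] 0.05237370023890384 [ 0.5751  0.6974 -0.9129] [-0.445  -0.0358 -0.2533  1.3545  0.      1.4308]
held med [-4.4563 -9.8061 -0.3701]
12369 x -27.535784510084486 28.092388383586805 z -26.593862580914895 26.322634812837293 mean [-1.2895 -9.8641 -0.1967]
top plane y=ax+bz+c [-0.0053  0.002  -9.8705]
```

View pics/w4.png

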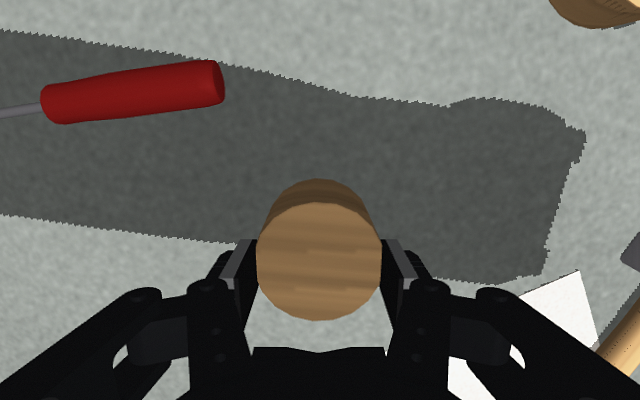

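>>> {"api": "play_rows", "payload": {
  "increments": [
    {"x":-20,"y":-20,"z":-1.6,"wx":0,"wy":0,"wz":0,"gripper":40},
    {"x":-34,"y":-20,"z":-1.6,"wx":0,"wy":0,"wz":0,"gripper":40},
    {"x":-34,"y":-20,"z":-1.6,"wx":0,"wy":0,"wz":0,"gripper":40},
    {"x":-36,"y":-20,"z":-1.6,"wx":0,"wy":0,"wz":0,"gripper":40},
    {"x":-36,"y":-20,"z":-1.6,"wx":0,"wy":0,"wz":0,"gripper":40},
    {"x":-36,"y":-20,"z":-1.6,"wx":0,"wy":0,"wz":0,"gripper":40},
    {"x":-36,"y":-20,"z":-1.6,"wx":0,"wy":0,"wz":0,"gripper":40},
    {"x":-36,"y":-20,"z":-1.6,"wx":0,"wy":0,"wz":0,"gripper":40},
    {"x":-36,"y":-16,"z":-1.6,"wx":0,"wy":0,"wz":0,"gripper":40},
    {"x":-36,"y":0,"z":-1.6,"wx":0,"wy":0,"wz":0,"gripper":40}
  ]
}}

```text
time_s: 4.62
position: [0.5385, 0.1162, 0.2536]
tcp_rot: [-1.044, 1.427, -1.431]
ft_force: [1.5, -0.4, -0.1]
finger_gap: 0.0526
```

>>> {"api": "play_rows", "payload": {
  "increments": [
    {"x":0,"y":0,"z":0,"wx":0,"wy":0,"wz":0,"gripper":40},
    {"x":0,"y":0,"z":0,"wx":0,"wy":0,"wz":0,"gripper":40},
    {"x":0,"y":0,"z":0,"wx":0,"wy":0,"wz":0,"gripper":40},
    {"x":0,"y":0,"z":0,"wx":0,"wy":0,"wz":0,"gripper":40},
    {"x":0,"y":0,"z":0,"wx":0,"wy":0,"wz":0,"gripper":40},
    {"x":0,"y":0,"z":0,"wx":0,"wy":0,"wz":0,"gripper":40},
    {"x":0,"y":0,"z":0,"wx":0,"wy":0,"wz":0,"gripper":40},
    {"x":0,"y":0,"z":0,"wx":0,"wy":0,"wz":0,"gripper":40},
    {"x":0,"y":0,"z":0,"wx":0,"wy":0,"wz":0,"gripper":40},
    {"x":0,"y":0,"z":0,"wx":0,"wy":0,"wz":0,"gripper":40}
  ]
}}

```text
time_s: 5.45
position: [0.5375, 0.114, 0.2493]
tcp_rot: [-1.049, 1.43, -1.43]
ft_force: [0.1, -0.1, -1.0]
finger_gap: 0.0525
```

```bash
python3 held.py pics/w5.png
```

```text
5.45 [0.5375 0.114  0.2493] 0.05252781426034298 [ 0.1228 -0.0896 -0.9829] [ 0.209   0.0933  0.218   1.6954 -0.      2.0851]
held med [-4.4826 -9.7689 -0.3704]
12378 x -27.438310115926217 28.025744116453716 z -26.603544243388697 26.292496743989858 mean [-1.3019 -9.829  -0.2086]
top plane y=ax+bz+c [-0.0059  0.0012 -9.8364]
```

View pics/w5.png

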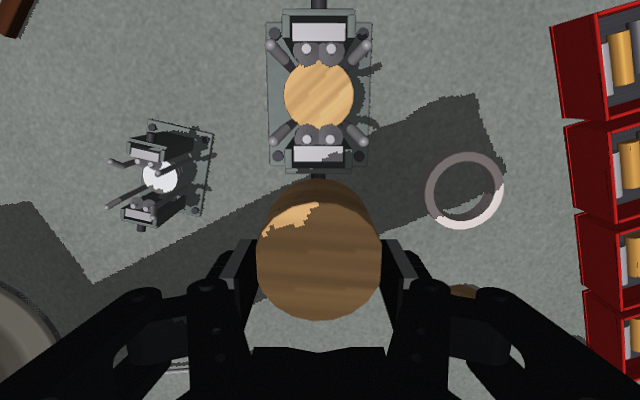

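Run:
```python
from h import *
s=read_state();p,d=capture("wrist");C=cam("wrist",s);X=cloud(d,C)
R=Rot.from_rotvec(s["tcp_rot"]).as_matrix()
cv2.imwrite("pics/w5z.png",cv2.resize(p[0:190,220:420],None,fx=4,fy=3.15*4/3.15,interpolation=cv2.INTER_CUBIC)[:600*1+160])
hsv=cv2.cvtColor(p,cv2.COLOR_BGR2HSV);m=cv2.inRange(hsv,(8,60,100),(28,200,255))>0
m&=(np.hypot(X[...,0]-.559,X[...,1]-.181)<.05)&(abs(X[...,2]-.109)<.006)
cnt=max(cv2.findContours(m.astype(np.uint8),0,1)[0],key=len).reshape(-1,2)
P=plane(cnt,np.median(X[m][:,2]),C)
T=(P-s["position"])@R*1000
# tool x (catch axis), z extents
print("top z",np.median(X[m],0),"tool x",T[:,0].min(),T[:,0].max(),"z",T[:,2].min(),T[:,2].max())
(c,r)=cv2.minEnclosingCircle((P[:,:2]*1000).astype(np.float32));print(c,r)
TT=(X-s["position"])@R*1000
g=(X[...,2]>.14)&(X[...,2]<.16)&(np.hypot(X[...,0]-.559,X[...,1]-.181)<.08)
k,l,st,cc=cv2.connectedComponentsWithStats(g.astype(np.uint8))
for i in range(1,k):
    if st[i,4]>15: print(cc[i],st[i],X[l==i].mean(0),TT[l==i].mean(0))
```

```text
top z [0.5586 0.1817 0.1092] tool x -96.60455457549956 -44.15883381099337 z -27.928867351441863 27.15322554975921
(558.4306030273438, 181.4615020751953) 27.69732093811035
[273.6875  48.5083] [265  39  19  20 240] [0.5391 0.218  0.1472] [-99.6301 102.0631 -29.6347]
[362.3306  48.9306] [353  39  19  21 245] [0.5948 0.2002 0.1471] [-99.4    102.2224  28.8548]
[276.5512 136.922 ] [268 128  19  18 205] [0.5219 0.1625 0.1468] [-41.5378 102.5154 -29.4249]
[359.8911 137.3267] [352 128  17  19 202] [0.5774 0.1448 0.1469] [-41.2717 102.4421  28.9155]
```

View pics/w5z.png

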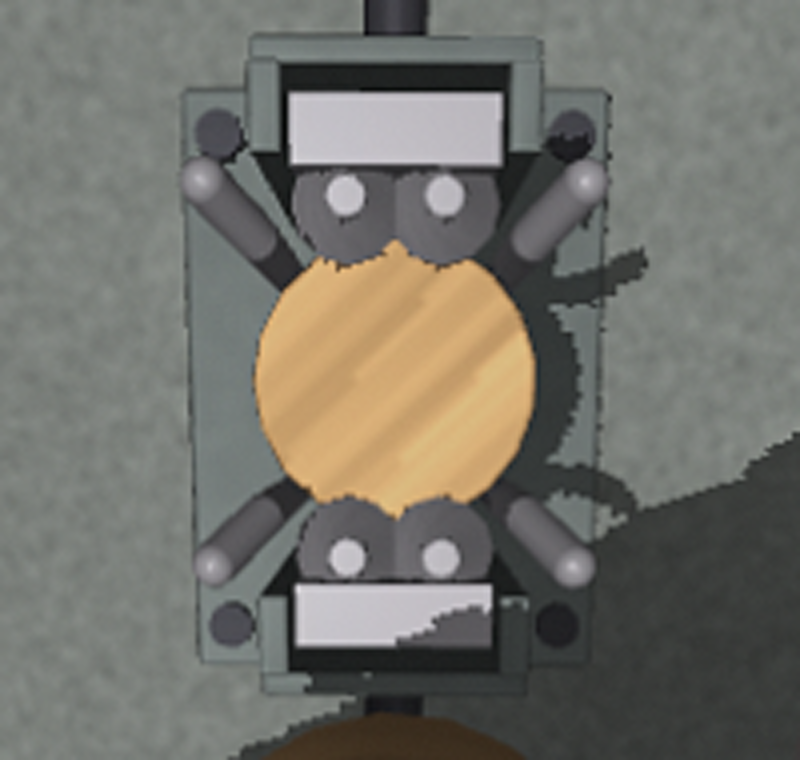

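>>> {"api": "play_rows", "payload": {
  "increments": [
    {"x":-14,"y":0,"z":-0.2,"wx":0,"wy":0,"wz":0,"gripper":40},
    {"x":-20,"y":0,"z":0,"wx":0,"wy":0,"wz":0,"gripper":40},
    {"x":-20,"y":0,"z":0,"wx":0,"wy":0,"wz":0,"gripper":40},
    {"x":-12,"y":0,"z":0,"wx":0,"wy":0,"wz":0,"gripper":40},
    {"x":-4.7,"y":0,"z":0,"wx":0,"wy":0,"wz":0,"gripper":40},
    {"x":0,"y":10,"z":0,"wx":0,"wy":0,"wz":0,"gripper":40},
    {"x":0,"y":15,"z":0,"wx":0,"wy":0,"wz":0,"gripper":40},
    {"x":0,"y":15,"z":0,"wx":0,"wy":0,"wz":0,"gripper":40},
    {"x":0,"y":15,"z":0,"wx":0,"wy":0,"wz":0,"gripper":40},
    {"x":0,"y":5,"z":0,"wx":0,"wy":0,"wz":0,"gripper":40}
  ]
}}

```text
time_s: 6.38
position: [0.5578, 0.1813, 0.187]
tcp_rot: [-1.052, 1.432, -1.43]
ft_force: [0.2, -0.5, -1.2]
finger_gap: 0.0525
```

>>> {"api": "play_rows", "payload": {
  "increments": [
    {"x":0,"y":6,"z":0,"wx":0,"wy":0,"wz":0,"gripper":40},
    {"x":0,"y":6,"z":0,"wx":0,"wy":0,"wz":0,"gripper":40},
    {"x":0,"y":6,"z":0,"wx":0,"wy":0,"wz":0,"gripper":40},
    {"x":0,"y":6,"z":0,"wx":0,"wy":0,"wz":0,"gripper":40},
    {"x":0,"y":5,"z":0,"wx":0,"wy":0,"wz":0,"gripper":40},
    {"x":0,"y":4,"z":0,"wx":0,"wy":0,"wz":0,"gripper":40},
    {"x":0,"y":2,"z":0,"wx":0,"wy":0,"wz":0,"gripper":40},
    {"x":0,"y":1,"z":0,"wx":0,"wy":0,"wz":0,"gripper":40},
    {"x":0,"y":0,"z":0,"wx":0,"wy":0,"wz":0,"gripper":40},
    {"x":0,"y":0,"z":0,"wx":0,"wy":0,"wz":0,"gripper":40}
  ]
}}

```text
time_s: 7.22
position: [0.5586, 0.1817, 0.1536]
tcp_rot: [-1.049, 1.43, -1.43]
ft_force: [-0.3, -0.2, -1.4]
finger_gap: 0.0522
```

```bash
python3 held.py pics/w6.png
python3 - <<'E'
from h import *
p,d=capture("scene");cv2.imwrite("pics/s6.png",cv2.resize(p[100:280,220:420],None,fx=3,fy=3))
E
```

```text
7.2167 [0.5586 0.1817 0.1536] 0.052161487953779354 [-0.2742 -0.2231 -1.4365] [0.3145 0.1608 0.1071 1.5167 0.     2.1903]
held med [-4.4458 -9.7515 -0.3705]
12408 x -27.668504366238924 28.739645054038785 z -26.647968082653332 26.31386678454247 mean [-1.2106 -9.8167 -0.2234]
top plane y=ax+bz+c [-0.0059  0.0009 -9.8237]
```

View pics/w6.png

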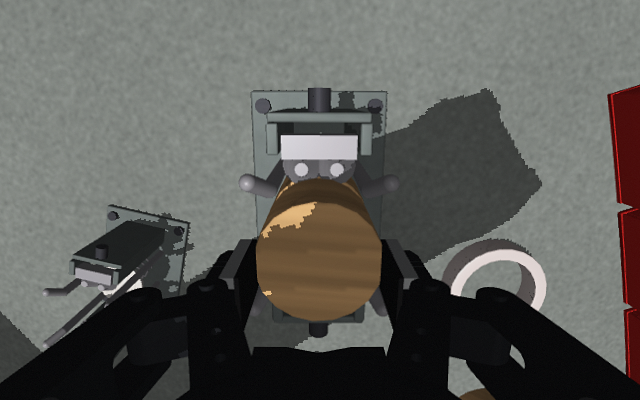

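View pics/s6.png

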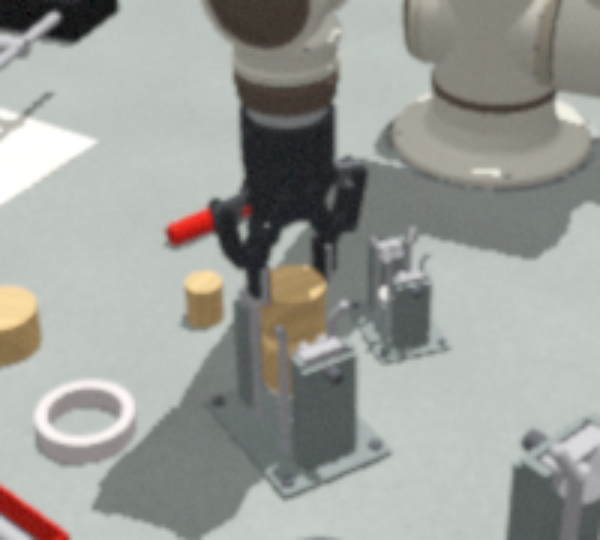

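>>> {"api": "play_rows", "payload": {
  "increments": [
    {"x":0,"y":1,"z":0,"wx":0,"wy":0,"wz":0,"gripper":40},
    {"x":0,"y":1,"z":0,"wx":0,"wy":0,"wz":0,"gripper":40},
    {"x":0,"y":1,"z":0,"wx":0,"wy":0,"wz":0,"gripper":40},
    {"x":0,"y":0.5,"z":0,"wx":0,"wy":0,"wz":0,"gripper":40},
    {"x":0,"y":0,"z":0,"wx":0,"wy":0,"wz":0,"gripper":40},
    {"x":0,"y":0,"z":0,"wx":0,"wy":0,"wz":0,"gripper":40},
    {"x":0,"y":0,"z":0,"wx":0,"wy":0,"wz":0,"gripper":40},
    {"x":0,"y":0,"z":0,"wx":0,"wy":0,"wz":0,"gripper":40},
    {"x":0,"y":0,"z":0,"wx":0,"wy":0,"wz":0,"gripper":40},
    {"x":0,"y":0,"z":0,"wx":0,"wy":0,"wz":0,"gripper":40}
  ]
}}

```text
time_s: 8.15
position: [0.5586, 0.1817, 0.1498]
tcp_rot: [-1.049, 1.43, -1.43]
ft_force: [0.9, -0.1, 0.1]
finger_gap: 0.0529
```

>>> {"api": "play_rows", "payload": {
  "increments": [
    {"x":0,"y":0.3,"z":0,"wx":0,"wy":0,"wz":0,"gripper":55},
    {"x":0,"y":0,"z":0,"wx":0,"wy":0,"wz":0,"gripper":62},
    {"x":0,"y":0,"z":0,"wx":0,"wy":0,"wz":0,"gripper":68},
    {"x":0,"y":0,"z":0,"wx":0,"wy":0,"wz":0,"gripper":75},
    {"x":0,"y":0,"z":0,"wx":0,"wy":0,"wz":0,"gripper":80},
    {"x":0,"y":0,"z":0,"wx":0,"wy":0,"wz":0,"gripper":80},
    {"x":0,"y":0,"z":0,"wx":0,"wy":0,"wz":0,"gripper":80},
    {"x":0,"y":-4,"z":0,"wx":0,"wy":0,"wz":0,"gripper":80},
    {"x":0,"y":-10,"z":0,"wx":0,"wy":0,"wz":0,"gripper":80},
    {"x":0,"y":-16,"z":0,"wx":0,"wy":0,"wz":0,"gripper":80}
  ]
}}

```text
time_s: 8.98
position: [0.5579, 0.1815, 0.1792]
tcp_rot: [-1.051, 1.431, -1.43]
ft_force: [0.5, 0.0, -0.5]
finger_gap: 0.0683
```

>>> {"api": "play_rows", "payload": {
  "increments": [
    {"x":0,"y":-15,"z":0,"wx":0,"wy":0,"wz":0,"gripper":30},
    {"x":0,"y":-5,"z":0,"wx":0,"wy":0,"wz":0,"gripper":0},
    {"x":0,"y":0,"z":0,"wx":0,"wy":0,"wz":0,"gripper":0},
    {"x":0,"y":0,"z":0,"wx":0,"wy":0,"wz":0,"gripper":0},
    {"x":0,"y":0,"z":0,"wx":0,"wy":0,"wz":0,"gripper":0},
    {"x":0,"y":0,"z":0,"wx":0,"wy":0,"wz":0,"gripper":0},
    {"x":0,"y":0,"z":0,"wx":0,"wy":0,"wz":0,"gripper":0},
    {"x":0,"y":0,"z":0,"wx":0,"wy":0,"wz":0,"gripper":0},
    {"x":0,"y":0,"z":0,"wx":0,"wy":0,"wz":0,"gripper":0},
    {"x":0,"y":0,"z":0,"wx":0,"wy":0,"wz":0,"gripper":0}
  ]
}}

```text
time_s: 9.82
position: [0.5585, 0.1817, 0.1993]
tcp_rot: [-1.049, 1.43, -1.43]
ft_force: [-0.9, -0.6, 0.6]
finger_gap: 0.0001
```

```bash
cat > mag.py <<'E'
from h import *
import sys
s=read_state();p,d=capture("wrist");C=cam("wrist",s);cv2.imwrite(sys.argv[1],p);X=cloud(d,C)
print(s["time_s"],s["position"],s["finger_gap"],s["ft_force"])
R=Rot.from_rotvec(s["tcp_rot"]).as_matrix()
hsv=cv2.cvtColor(p,cv2.COLOR_BGR2HSV);m=cv2.inRange(hsv,(5,50,40),(28,200,255))>0
m&=(np.hypot(X[...,0]-.5583,X[...,1]-.1814)<.04)&(X[...,2]>.09)
z=np.percentile(X[m][:,2],70);t=m&(abs(X[...,2]-z)<.004)
q=X[t];T=(q-s["position"])@R*1000
print(len(q),"topz",np.median(q,0),"tool x",T[:,0].min(),T[:,0].max(),"z",T[:,2].min(),T[:,2].max())
A=np.c_[q[:,0]-.5583,q[:,1]-.1814,np.ones(len(q))];print("plane z=",np.linalg.lstsq(A,q[:,2],rcond=None)[0])
p,d=capture("scene");cv2.imwrite(sys.argv[2],cv2.resize(p[100:280,220:420],None,fx=3,fy=3))
X=cloud(d,cam("scene"))
hsv=cv2.cvtColor(p,cv2.COLOR_BGR2HSV);m=cv2.inRange(hsv,(5,50,40),(28,200,255))>0
m&=(np.hypot(X[...,0]-.5583,X[...,1]-.1814)<.035)
print("scene wood z pct",np.percentile(X[m][:,2],[5,50,90,97]))
E
python3 mag.py pics/w7.png pics/s7.png
```

```text
9.8167 [0.5585 0.1817 0.1993] 0.00013682416829292364 [-0.8788 -0.64    0.5759]
5862 topz [0.5632 0.1874 0.1602] tool x -28.15157437462445 19.69087822785034 z -26.09461978108158 28.741575819320005
plane z= [-0.0371 -0.0024  0.1603]
scene wood z pct [0.0809 0.1501 0.1605 0.1616]
```

View pics/w7.png

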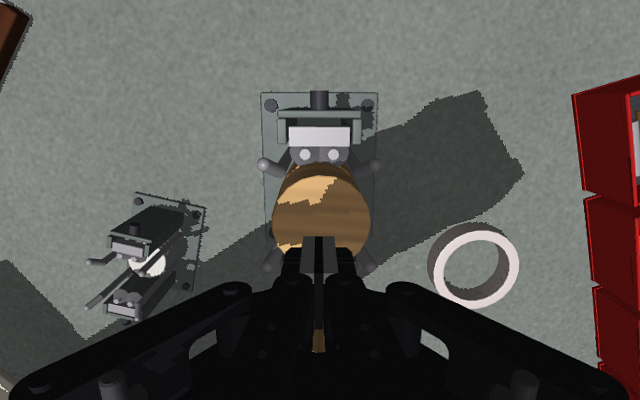

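View pics/s7.png

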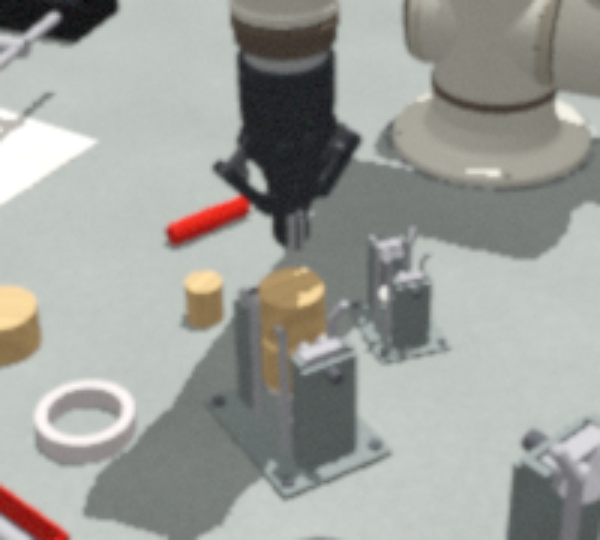

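>>> {"api": "play_rows", "payload": {
  "increments": [
    {"x":0,"y":8,"z":0,"wx":0,"wy":0,"wz":0,"gripper":0},
    {"x":0,"y":12,"z":0,"wx":0,"wy":0,"wz":0,"gripper":0},
    {"x":0,"y":10,"z":0,"wx":0,"wy":0,"wz":0,"gripper":0},
    {"x":0,"y":5,"z":0,"wx":0,"wy":0,"wz":0,"gripper":0},
    {"x":0,"y":3,"z":0,"wx":0,"wy":0,"wz":0,"gripper":0},
    {"x":0,"y":2,"z":0,"wx":0,"wy":0,"wz":0,"gripper":0},
    {"x":0,"y":2,"z":0,"wx":0,"wy":0,"wz":0,"gripper":0},
    {"x":0,"y":2,"z":0,"wx":0,"wy":0,"wz":0,"gripper":0},
    {"x":0,"y":0,"z":0,"wx":0,"wy":0,"wz":0,"gripper":0},
    {"x":0,"y":0,"z":0,"wx":0,"wy":0,"wz":0,"gripper":0}
  ]
}}

```text
time_s: 10.75
position: [0.5586, 0.1817, 0.1556]
tcp_rot: [-1.049, 1.43, -1.43]
ft_force: [-0.2, 0.4, -0.4]
finger_gap: -0.0001
```

>>> {"api": "play_rows", "payload": {
  "increments": [
    {"x":0,"y":2,"z":0,"wx":0,"wy":0,"wz":0,"gripper":0},
    {"x":0,"y":2,"z":0,"wx":0,"wy":0,"wz":0,"gripper":0},
    {"x":0,"y":2,"z":0,"wx":0,"wy":0,"wz":0,"gripper":0},
    {"x":0,"y":2,"z":0,"wx":0,"wy":0,"wz":0,"gripper":0},
    {"x":0,"y":2,"z":0,"wx":0,"wy":0,"wz":0,"gripper":0},
    {"x":0,"y":2,"z":0,"wx":0,"wy":0,"wz":0,"gripper":0},
    {"x":0,"y":2,"z":0,"wx":0,"wy":0,"wz":0,"gripper":0},
    {"x":0,"y":0,"z":0,"wx":0,"wy":0,"wz":0,"gripper":0},
    {"x":0,"y":0,"z":0,"wx":0,"wy":0,"wz":0,"gripper":0},
    {"x":0,"y":0,"z":0,"wx":0,"wy":0,"wz":0,"gripper":0}
  ]
}}

```text
time_s: 11.58
position: [0.5584, 0.1817, 0.1414]
tcp_rot: [-1.049, 1.43, -1.43]
ft_force: [-0.6, 1.1, 2.8]
finger_gap: 0.0
```

```bash
python3 mag.py pics/w8.png pics/s8.png
```

```text
11.5833 [0.5584 0.1817 0.1414] 1.1480728746308485e-06 [-0.6479  1.102   2.7954]
6379 topz [0.5659 0.1923 0.1413] tool x -27.445022976575842 17.15661586849159 z -26.643256860637152 28.64672100419454
plane z= [-0.0094 -0.0069  0.1413]
scene wood z pct [0.0627 0.1333 0.1417 0.1447]
```

View pics/s8.png

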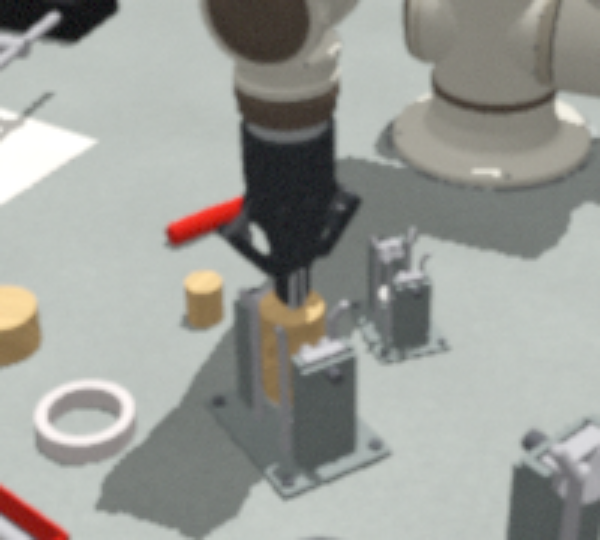

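View pics/w8.png

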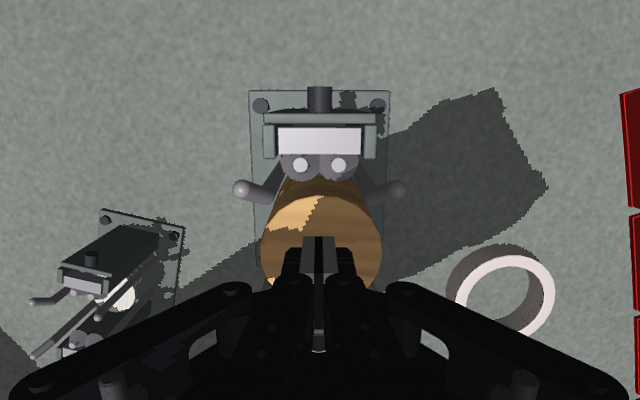

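>>> {"api": "play_rows", "payload": {
  "increments": [
    {"x":0,"y":3,"z":0,"wx":0,"wy":0,"wz":0,"gripper":0},
    {"x":0,"y":3,"z":0,"wx":0,"wy":0,"wz":0,"gripper":0},
    {"x":0,"y":3,"z":0,"wx":0,"wy":0,"wz":0,"gripper":0},
    {"x":0,"y":3,"z":0,"wx":0,"wy":0,"wz":0,"gripper":0},
    {"x":0,"y":3,"z":0,"wx":0,"wy":0,"wz":0,"gripper":0},
    {"x":0,"y":3,"z":0,"wx":0,"wy":0,"wz":0,"gripper":0},
    {"x":0,"y":3,"z":0,"wx":0,"wy":0,"wz":0,"gripper":0},
    {"x":0,"y":3,"z":0,"wx":0,"wy":0,"wz":0,"gripper":0},
    {"x":0,"y":2,"z":0,"wx":0,"wy":0,"wz":0,"gripper":0},
    {"x":0,"y":0,"z":0,"wx":0,"wy":0,"wz":0,"gripper":0}
  ]
}}

```text
time_s: 12.52
position: [0.5584, 0.1817, 0.1152]
tcp_rot: [-1.049, 1.43, -1.43]
ft_force: [-2.8, 0.6, 5.1]
finger_gap: -0.0002
```

```bash
python3 mag.py pics/w9.png pics/s9.png
```

```text
12.5167 [0.5584 0.1817 0.1152] -0.0001613855311615226 [-2.8156  0.6088  5.0643]
6363 topz [0.5659 0.1923 0.1151] tool x -27.388321972820858 17.102963179060964 z -26.68990067690454 28.512870656357695
plane z= [-0.0085 -0.006   0.1152]
scene wood z pct [0.034  0.1096 0.116  0.1207]
```

View pics/w9.png

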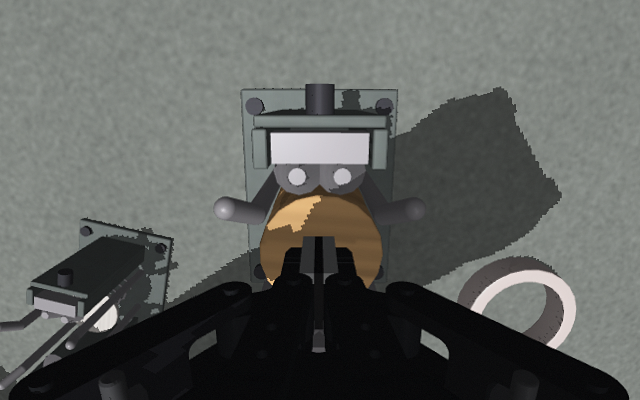

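>>> {"api": "play_rows", "payload": {
  "increments": [
    {"x":0,"y":2,"z":0,"wx":0,"wy":0,"wz":0,"gripper":0},
    {"x":0,"y":2,"z":0,"wx":0,"wy":0,"wz":0,"gripper":0},
    {"x":0,"y":2,"z":0,"wx":0,"wy":0,"wz":0,"gripper":0},
    {"x":0,"y":1,"z":0,"wx":0,"wy":0,"wz":0,"gripper":0},
    {"x":0,"y":1,"z":0,"wx":0,"wy":0,"wz":0,"gripper":0},
    {"x":0,"y":0,"z":0,"wx":0,"wy":0,"wz":0,"gripper":0},
    {"x":0,"y":0,"z":0,"wx":0,"wy":0,"wz":0,"gripper":0},
    {"x":0,"y":0,"z":0,"wx":0,"wy":0,"wz":0,"gripper":0},
    {"x":0,"y":0,"z":0,"wx":0,"wy":0,"wz":0,"gripper":0},
    {"x":0,"y":0,"z":0,"wx":0,"wy":0,"wz":0,"gripper":0}
  ]
}}

```text
time_s: 13.45
position: [0.5586, 0.1818, 0.1078]
tcp_rot: [-1.048, 1.43, -1.43]
ft_force: [-2.6, 0.0, 8.2]
finger_gap: 0.0001
```

```bash
python3 mag.py pics/w10.png pics/s10.png
```

```text
13.45 [0.5586 0.1818 0.1078] 9.24584142050409e-05 [-2.5669  0.0078  8.1638]
5619 topz [0.5655 0.1909 0.1077] tool x -25.104939015293084 17.339982330731228 z -26.690156898885178 28.579361436465536
plane z= [-0.0072  0.0032  0.1077]
scene wood z pct [0.0249 0.0878 0.1084 0.1119]
```

View pics/w10.png

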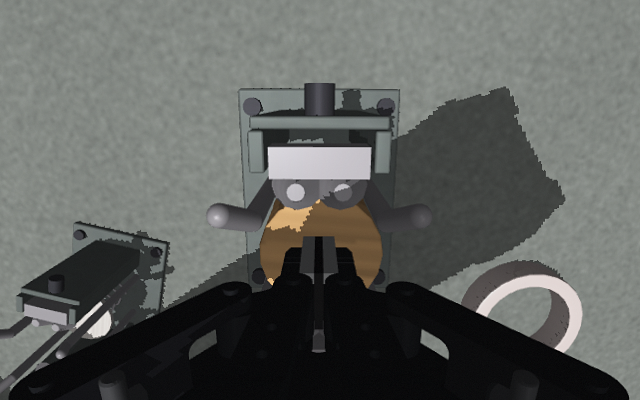

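>>> {"api": "play_rows", "payload": {
  "increments": [
    {"x":0,"y":0.7,"z":0,"wx":0,"wy":0,"wz":0,"gripper":0},
    {"x":0,"y":0.6,"z":0,"wx":0,"wy":0,"wz":0,"gripper":0},
    {"x":0,"y":0,"z":0,"wx":0,"wy":0,"wz":0,"gripper":0},
    {"x":0,"y":0,"z":0,"wx":0,"wy":0,"wz":0,"gripper":0},
    {"x":0,"y":0,"z":0,"wx":0,"wy":0,"wz":0,"gripper":0},
    {"x":0,"y":0,"z":0,"wx":0,"wy":0,"wz":0,"gripper":0},
    {"x":0,"y":0,"z":0,"wx":0,"wy":0,"wz":0,"gripper":0},
    {"x":0,"y":0,"z":0,"wx":0,"wy":0,"wz":0,"gripper":0},
    {"x":0,"y":0,"z":0,"wx":0,"wy":0,"wz":0,"gripper":0},
    {"x":0,"y":0,"z":0,"wx":0,"wy":0,"wz":0,"gripper":0}
  ]
}}

```text
time_s: 14.38
position: [0.5586, 0.1818, 0.1065]
tcp_rot: [-1.049, 1.43, -1.43]
ft_force: [-2.4, 0.2, 7.9]
finger_gap: 0.0001
```

```bash
python3 mag.py pics/w11.png pics/s11.png
```

```text
14.3833 [0.5586 0.1818 0.1065] 0.0001479403923886581 [-2.4437  0.1933  7.8627]
5545 topz [0.5655 0.1907 0.1064] tool x -24.722089005189194 17.36521865514174 z -26.54898415921839 28.689312240392834
plane z= [-0.0083  0.0015  0.1065]
scene wood z pct [0.0252 0.0882 0.1073 0.1134]
```

View pics/s11.png

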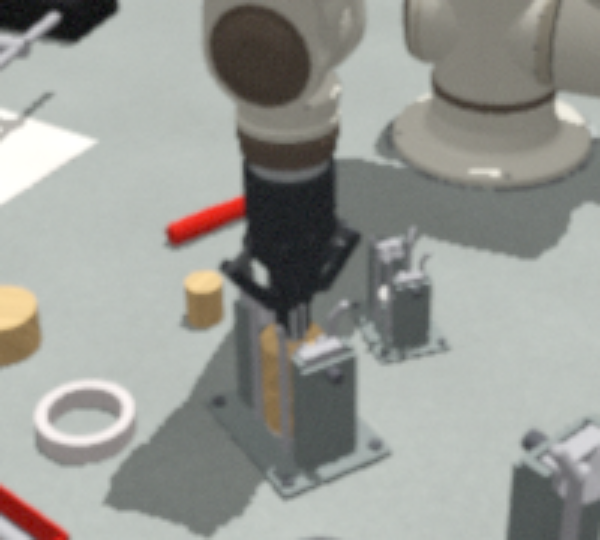

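>>> {"api": "play_rows", "payload": {
  "increments": [
    {"x":0,"y":-1,"z":0,"wx":0,"wy":0,"wz":0,"gripper":0},
    {"x":0,"y":-1,"z":0,"wx":0,"wy":0,"wz":0,"gripper":0},
    {"x":0,"y":-2,"z":0,"wx":0,"wy":0,"wz":0,"gripper":0},
    {"x":0,"y":-4,"z":0,"wx":0,"wy":0,"wz":0,"gripper":0},
    {"x":0,"y":-10,"z":0,"wx":0,"wy":0,"wz":0,"gripper":0},
    {"x":0,"y":-20,"z":0,"wx":0,"wy":0,"wz":0,"gripper":0},
    {"x":0,"y":-25,"z":0,"wx":0,"wy":0,"wz":0,"gripper":0},
    {"x":0,"y":-25,"z":0,"wx":0,"wy":0,"wz":0,"gripper":0},
    {"x":0,"y":-25,"z":0,"wx":0,"wy":0,"wz":0,"gripper":0},
    {"x":0,"y":-15,"z":0,"wx":0,"wy":0,"wz":0,"gripper":0}
  ]
}}

```text
time_s: 15.32
position: [0.5589, 0.1816, 0.2373]
tcp_rot: [-1.046, 1.429, -1.431]
ft_force: [0.7, 1.4, 0.5]
finger_gap: -0.0
```

>>> {"api": "play_rows", "payload": {
  "increments": [
    {"x":10,"y":0,"z":0,"wx":0,"wy":0,"wz":0,"gripper":0},
    {"x":15,"y":0,"z":0,"wx":0,"wy":0,"wz":0,"gripper":0},
    {"x":15,"y":0,"z":0,"wx":0,"wy":0,"wz":0,"gripper":0},
    {"x":15,"y":0,"z":0,"wx":0,"wy":0,"wz":0,"gripper":0},
    {"x":10,"y":0,"z":0,"wx":0,"wy":0,"wz":0,"gripper":0},
    {"x":5,"y":0,"z":0,"wx":0,"wy":0,"wz":0,"gripper":0},
    {"x":0,"y":0,"z":0,"wx":0,"wy":0,"wz":0,"gripper":0},
    {"x":0,"y":0,"z":0,"wx":0,"wy":0,"wz":0,"gripper":0},
    {"x":0,"y":0,"z":0,"wx":0,"wy":0,"wz":0,"gripper":0},
    {"x":0,"y":0,"z":0,"wx":0,"wy":0,"wz":0,"gripper":0}
  ]
}}

```text
time_s: 16.15
position: [0.5376, 0.1153, 0.234]
tcp_rot: [-1.049, 1.43, -1.43]
ft_force: [0.2, -0.5, -0.5]
finger_gap: -0.0003
```

```bash
python3 mag.py pics/w12.png pics/s12.png
python3 - <<'E'
import cv2
p=cv2.imread("pics/w12.png");cv2.imwrite("pics/w12z.png",cv2.resize(p[0:190,220:420],None,fx=3,fy=3,interpolation=cv2.INTER_CUBIC))
E
```

```text
16.15 [0.5376 0.1153 0.234 ] -0.0002909221969914182 [ 0.2146 -0.505  -0.4647]
4203 topz [0.5594 0.1815 0.1102] tool x -95.55037264846659 -42.42087917293657 z -26.51131834408451 28.66671565727869
plane z= [-0.0075  0.0016  0.1102]
scene wood z pct [0.0356 0.11   0.5202 0.6066]
```

View pics/w12z.png

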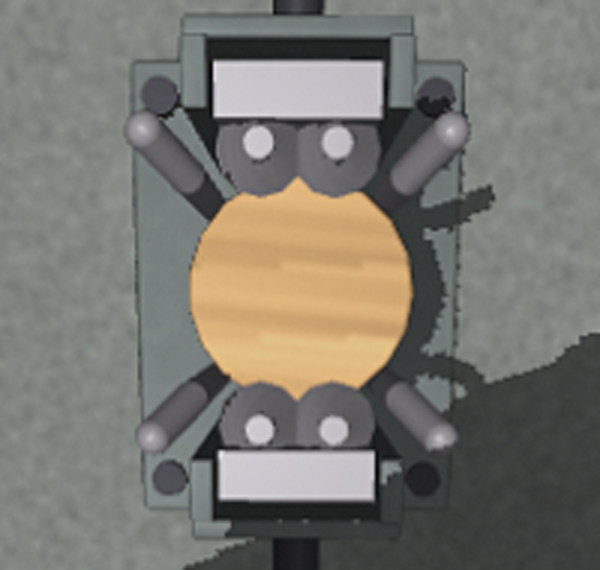

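View pics/s12.png

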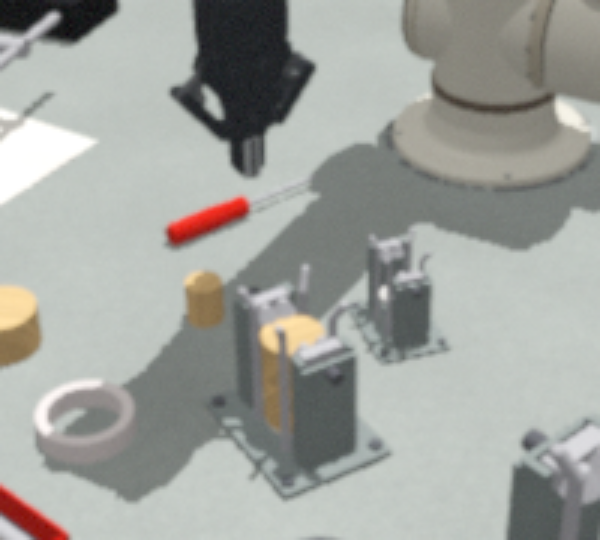

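```bash
python3 -c "
from workcell import *
print(job_done())"
```

```text
the job is handed in; nothing more can be done
None
```

The middle-sized blank is loaded and held below both catches. I gripped it by its top few millimetres, set it in the magazine mouth between the four rods, and let go. I then pressed it down with shut fingertips until its top was about 3.5 mm below catch level, at about 8 N. I backed off and handed the job in at about 16 s.

**Last checks:**
- **Catches:** the final wrist view shows both catches reaching in evenly over the blank.
- **Height and tilt:** its top reads 110.2 mm, against a catch level of 110 mm, and it is tilted by less than 0.5 degrees.
- **Contact:** the arm is clear, with the measured force near zero.

**Small disagreements:**
- While gripping, the finger opening read 52.5 mm on the 56 mm blank, but the blank did not slip.
- The grip covered about 6 mm of the blank, not the 9 mm I planned.
- The blank sat tilted by about 2 degrees in the mouth and levelled out as it went down.
- One height figure from the last scene-camera check was thrown off by stray pixels and I ignored it. The middle value from that check, 110 mm, agrees with the wrist camera.

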